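Fish a dropped pendant out of a deep rack well with the hook picker

TASK

A pendant with a wire bail has dropped to the bottom of one of the deep wells of the plywood rack. Take the hook picker from its stand, feel gently for the pendant with it, hook the pendant by its bail, lift it out and set it down gently, upright and unhooked, on the empty near half of the black tray, then hang the picker back in its stand. Do not press or bump hard with the picker, do not touch the pendant with the gripper, and leave everything else where it is.

Things in the scene. Friction and masses are not known exactly. Their poses are not given: they have to be found in the camera images.
- rack: Fixed plywood rack, 66 (x) x 182 (y) x 120 mm high, origin under its centre on the bench. Three square wells along its y, 50 x 50 mm inside, open above, centres at y = -58, 0, +58 mm; walls 8 mm; floor 10 mm above the bench. Each has a 16 mm sight slot down its +x face and holds one piece: the pendant, a like stone without bail, or a brass collar; which is where varies.
- pendant: The pendant: upright round bob 36 mm in diameter, 28 mm high (amber stone on a brass foot, flat top) with a wire bail on top. Origin: middle of its underside, z up. 0.1 to 0.2 kg. Stands loose on the well's floor within 3 mm of the well's middle, its x within 0.5 rad of the rack's x. It stands upright by itself.
- pendant_bail (a point): Middle of the underside of the bail's crown, 42.7 mm above the pendant's origin. The bail is an arch of 3.6 mm wire in the pendant's y-z plane: legs at y = -10.5 and +10.5 mm, flat crown 13 mm wide, underside 14.7 and top 18.3 mm above the bob's flat top. A thing up to 13 mm wide and 14 mm high passes under it along the pendant's x.
- picker: The hook picker, hanging upright in the stand at the start. Origin: middle of the underside of its round steel collar (28 mm in diameter, 4 mm thick), z up. Above it a wooden handle 16 x 16 mm (sides along its x and y) from 4 to 66 mm; below it a sleeve 8 mm in diameter, 30 mm long, then a telescopic 6 mm rod and out of it the sprung tip, 4 mm wire, ending in a hook towards its +x. 0.12 kg.
- picker_sleeve (a point): Lower end of the sleeve, 30 mm below the origin; x towards the hook: a level toe of 4 mm wire from the rod axis to 13 mm, with an upturned lip, top 9 mm above the toe's underside, gap rod to lip 7 mm. Toe underside 92 (rod in) to 124 mm (out) below the origin: differs per run, not measured, stays (rod slips at 35 N). Pushed up, the tip gives 5 N per mm after 1 N, 6 mm at most.
- stand: Fixed dark steel stand, origin on the bench below the seat. Level fork plate 6 mm thick, top 140 mm above the bench, with a 14 mm wide slot along the stand's x, open at its -x end, closed at x = +22 mm; prongs reach to x = -28 mm, 60 mm wide over all. A 20 x 40 mm column stands at x = 45 to 65 mm.
- stand_seat (a point): The picker's seat: middle of the fork's slot at the height of the fork's top (140 mm above the bench), where the collar's underside rests. x as the stand's: the picker hangs with its toe along the stand's +x, within the slot.
- tray: Fixed black tray, 240 (x) x 150 (y) mm, floor top 6 mm above the bench, rims 5 mm thick and 13 mm high, origin under its centre. Two finished drops lie on its far half (x from +10 to +100 mm); its near half, x below 0, is empty.
- plain_stone: Bystander in a well: the same bob as the pendant, 36 mm in diameter and 28 mm high, without a bail. Origin: middle of its underside.
- collar: Bystander in a well: brass collar 34 mm outside, 18 mm inside, 22 mm high. Origin: middle of its underside.
- drop_a: Bystander on the tray's far half: finished blue drop 80 x 24 mm, 10 mm high. Origin on its underside.
- drop_b: Bystander on the tray's far half: like drop_a.
- pliers: Bystander: pliers with red grips lying on the bench, 130 x 56 mm, 14 mm high. Origin at the joint, on the bench.
- marker: Bystander: black marker pen lying on the bench, 135 mm long, 16 mm high. Origin near its middle, on the bench.
- spool: Bystander: white ceramic cone spool, 68 mm in diameter, 80 mm high. Origin: middle of its underside.
- glasses: Bystander: safety glasses lying on the bench, about 130 x 120 mm, 45 mm high. Origin below the bridge.
There are look-alikes about, which are no part of the job. What is shaped like the picker but white is not meant. What is shaped like the pendant but pink is not meant.

How it is judged:
By the outcome, as a careful person would: the job done as asked, in the order asked, and still so for the second after the job is handed in, with the robot touching nothing.
It also fails if it takes over 72 s, if anything falls off the work surface, if the arm or the gripper's body presses on something with over 40 N, if the wrist force passes 120 N, or if a joint passes its speed limit or range.

ROBOT

A 7-joint arm with a two-finger parallel gripper is mounted at the origin on the work surface. World frame = base frame: x ahead of the robot, y to its left, z up, the work surface at z = 0. Lengths are in m, angles in rad, forces in N, time in s.
With the tool pointing down it reaches from about 0.4 to 0.85 m from the base axis. Payload 6.9 kg.
Tool frame: the origin (TCP) lies midway between the tips of the shut fingers; the grasp point (between the pads) lies behind it (ctrl.pinch_z is the z of the grasp point in the tool frame, in m); z points along the fingers, y is the line along which they close (so a half turn about z gives the same grasp; the last joint's range is limited). The gripper opens to 85 mm and grips with 20 to 120 N. Pads are 22 mm wide; open, the fingers measure 114 mm over their backs; the gripper's body (76 mm by 85 mm) begins 54 mm behind the grasp point. The pads swing forward as they close: fully open they stand 13 mm farther back than shut.
Start: joints at [-1.133, 0.507, -0.238, 1.5, 0.126, 1.149, -0.155], TCP at [0.204, 0.591, 0.231] pointing down, gripper open.
Joint ranges: [-3.08, 3.08], [-0.24, 2.05], [-1.43, 1.35], [0, 2.5], [-1.52, 4.66], [0.17, 1.96], [-2.89, 2.89]. Speed limits (rad/s): [2.39, 2.39, 3.14, 3.14, 3.14, 3.14, 3.14].

INTERFACE

Orientations are given as a unit quaternion [w, x, y, z].
In Python, from station import ctrl, get_state, vision, ticket, models gives the robot as it stands. Calls block until the motion is done:
- ctrl.movep(position, orientation): joint-space move of the TCP to a pose.
- ctrl.movel(position, frame=None, max_speed=0.15): straight line of the TCP; frame=None keeps the orientation; max_speed is the mean speed in m/s.
- ctrl.set_joints(angles): joint-space move.
- ctrl.ungrasp() and ctrl.close_gripper(force=None): open the fingers fully, or close them until they stop; force is the grip in N (None keeps the last).
- ctrl.pause(seconds).
- ctrl.ik(position, orientation): joint angles nearest the present ones, or None.
- get_state(): the state.
- vision.grab_frame(name): name is "scene" or "top" or "wrist"; returns (picture, depth): 480x640x3 uint8, blue, green, red; 480x640 float32, m along the optical axis (not along the pixel's ray), 0 where there is no reading.
- vision.camera_info(name): a dict with "mtx" (3x3 intrinsics, pixels), "dist_coeffs" ([k1, k2, p1, p2, k3] as OpenCV has them; the pictures are not rectified), "R" (3x3) and "t" (3): a world point X has camera coordinates R X + t; the wrist camera has in their place "hand_eye" (4x4, takes a point from camera to tool coordinates, whose origin is the TCP and whose axes are the flange's). Camera axes: x right, y down, z forward; pixel columns grow to the right and rows downward; lengths in m; the calibration is good to about 2 mm. A picture is of the moment at which its call begins: read the wrist's pose just before it. camera_info takes no time and is no camera call.
A pose or a line that the arm cannot do raises ctrl.Unreachable and nothing moves.
- ticket.close_job(): hands the job in; it is judged then, once.
Trained networks look in the newest picture that a camera, given by its name, has taken for a name from the list of things; names that differ only in an ending like _2 or _b are one class to them, and where a whole thing is asked for, a point or a joint stands for the part that bears it (a point fixed in the world has none). Each returns a list of dicts, best first, with "p" (0 to 1); they miss things now and then, are a little off and sometimes report something else, mostly with a low value. They report only what shows in the picture. A call takes as long as a camera call. They do not tell look-alikes from the thing itself.
- models.recognise(camera, target): "point" ([column, row] in pixels, amid what is visible of it).
- models.masks_of(camera, target): "mask" (480x640 bool, what is visible of it) and "point" ([column, row] in pixels, amid what is visible of it).
The state is a dict: "time": time; "qpos": joint angles; "qd": joint speeds; "tau": joint torques, N m; "tcp_pos": TCP position; "eef_rot": TCP orientation; "contact_force": force on the tool from outside, world axes, zero at the start; "wrist_torque": the same for the moment, N m; "width": finger opening in m; "gripper_force": force on a finger pad.
Only numpy, scipy, OpenCV 4.12 (cv2) and the standard library are available. Lean on these libraries where they do the work, as an engineer would, in place of code of your own. Each camera call takes 0.05 s, during which the arm holds its last target. There are 200 camera calls.

## Working session

There is one attempt and no reset: what is moved stays moved. The work goes in short steps, each a Python script; the robot and the scene stay as the last script left them, time stands still between calls to the robot, and variables do not carry over. Pictures are saved under pics/ and viewed, at most 10 in all, crops included, and the job is handed in when it is done.

```bash
ls; mkdir -p pics; cat > h.py <<'E'
import numpy as np, cv2
from station import ctrl,get_state,vision,ticket,models
def ray(cam,px):
    ci=vision.camera_info(cam);K=np.array(ci["mtx"]);D=np.array(ci["dist_coeffs"])
    u=cv2.undistortPoints(np.array(px,float).reshape(-1,1,2),K,D).reshape(-1,2)
    return np.c_[u,np.ones(len(u))]
def world(cam,px,depth):
    ci=vision.camera_info(cam);r=ray(cam,px)*np.array(depth).reshape(-1,1)
    return (r-np.array(ci["t"]))@np.array(ci["R"])
def proj(cam,X):
    ci=vision.camera_info(cam)
    return cv2.projectPoints(np.array(X,float).reshape(-1,1,3),cv2.Rodrigues(np.array(ci["R"]))[0],np.array(ci["t"]),np.array(ci["mtx"]),np.array(ci["dist_coeffs"]))[0].reshape(-1,2)
def cloud(cam,d,mask=None):
    v,u=np.nonzero((d>0) if mask is None else (mask&(d>0)))
    return world(cam,np.c_[u,v],d[v,u])
E
cat > a.py <<'E'
from h import *
s=get_state();print(s["time"],ctrl.pinch_z,s["eef_rot"],s["contact_force"])
for c in("scene","top"):
    im,d=vision.grab_frame(c);cv2.imwrite(f"pics/{c}0.png",im);np.save(f"{c}0.npy",d)
    ci=vision.camera_info(c);print(c,(-np.array(ci["R"]).T@np.array(ci["t"])).round(3))
    for n in("picker","pendant","rack","stand","tray","plain_stone","collar"):
        for m in models.masks_of(c,n)[:3]:
            P=cloud(c,d,m["mask"])
            print(c,n,round(m["p"],2),np.round(m["point"]),m["mask"].sum(),np.median(P,0).round(3) if len(P) else "",P.min(0).round(3) if len(P) else "",P.max(0).round(3) if len(P) else "")
E
python3 a.py
```

```text
pics
0.0 -0.0187 [-1.31799759e-04  1.65126524e-01  9.86271975e-01 -8.97613479e-04] [ 0.22671     0.501348   -0.10743092]
scene [1.089 0.229 0.89 ]
scene picker 0.73 [242. 165.] 312 [ 0.517 -0.286  0.168] [ 0.339 -0.458 -0.002] [ 0.525 -0.275  0.208]
scene picker 0.51 [229. 158.] 134 [ 0.39  -0.431  0.018] [ 0.327 -0.446  0.   ] [ 0.462 -0.414  0.031]
scene pendant 0.81 [403. 328.] 305 [0.651 0.175 0.028] [ 0.628  0.156 -0.002] [0.663 0.192 0.048]
scene pendant 0.54 [405. 284.] 175 [0.565 0.142 0.038] [0.535 0.131 0.007] [0.588 0.156 0.098]
scene rack 0.95 [436. 284.] 5113 [0.567 0.205 0.081] [ 0.412  0.089 -0.004] [0.59  0.302 0.125]
scene stand 0.83 [241. 208.] 2165 [ 0.561 -0.273  0.054] [ 0.392 -0.426 -0.003] [ 0.599 -0.227  0.16 ]
scene tray 0.95 [339. 248.] 5239 [ 0.512 -0.034  0.007] [ 0.371 -0.129 -0.005] [0.642 0.053 0.019]
scene tray 0.6 [460. 305.] 85 [0.544 0.261 0.03 ] [0.527 0.255 0.01 ] [0.556 0.267 0.034]
scene tray 0.34 [339. 273.] 318 [ 0.574 -0.005  0.014] [ 0.528 -0.026  0.002] [0.61  0.014 0.02 ]
scene plain_stone 0.7 [432. 296.] 200 [0.561 0.202 0.038] [0.52  0.1
[... 513 characters left out ...]
4 -0.005] [0.67  0.197 0.048]
top pendant 0.47 [232. 230.] 165 [0.554 0.143 0.038] [0.541 0.131 0.033] [0.571 0.158 0.057]
top rack 0.6 [192. 236.] 3606 [0.547 0.21  0.089] [ 0.505  0.105 -0.004] [0.594 0.291 0.126]
top rack 0.34 [444. 236.] 2586 [ 0.538 -0.272  0.136] [ 0.481 -0.362 -0.005] [ 0.601 -0.229  0.207]
top rack 0.18 [230. 233.] 199 [0.554 0.143 0.038] [0.54  0.13  0.007] [0.572 0.166 0.057]
top stand 0.75 [442. 234.] 2470 [ 0.539 -0.271  0.136] [ 0.482 -0.354 -0.005] [ 0.599 -0.229  0.144]
top tray 0.78 [324. 260.] 7901 [ 0.503 -0.036  0.006] [ 0.385 -0.122 -0.006] [0.643 0.055 0.019]
top plain_stone 0.55 [202. 234.] 172 [0.55  0.204 0.037] [0.534 0.174 0.031] [0.567 0.218 0.118]
```

```bash
python3 - <<'E'
import cv2,numpy as np
a=cv2.imread("pics/top0.png");b=cv2.imread("pics/scene0.png")
r=lambda i,k:cv2.resize(i,None,fx=k,fy=k,interpolation=cv2.INTER_CUBIC)
cv2.imwrite("pics/crops.png",np.vstack([np.hstack([cv2.resize(a[170:290,140:270],(400,369)),cv2.resize(b[225:355,360:500],(400,369))]),np.hstack([cv2.resize(a[190:280,390:520],(400,230)),cv2.resize(b[140:240,190:310],(400,230))])])[:600])
E
```

```text
(no output)
```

View pics/top0.png

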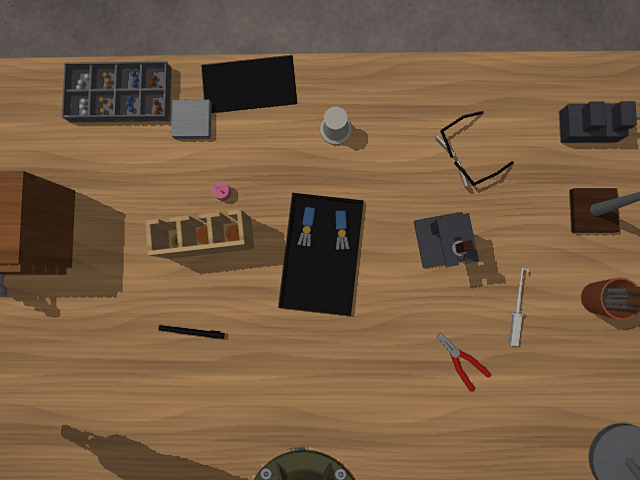

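View pics/scene0.png

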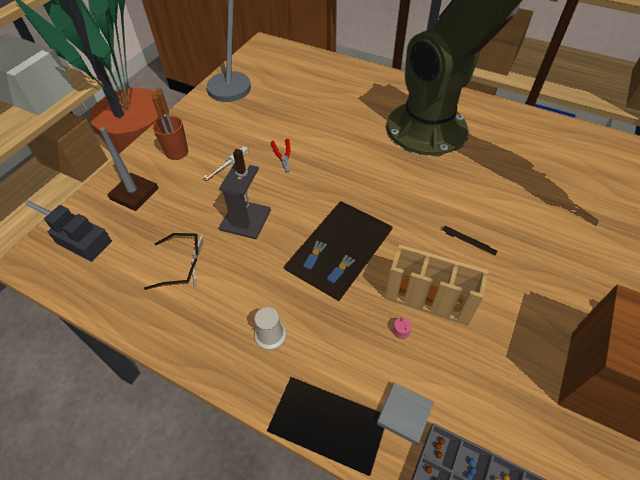

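View pics/crops.png

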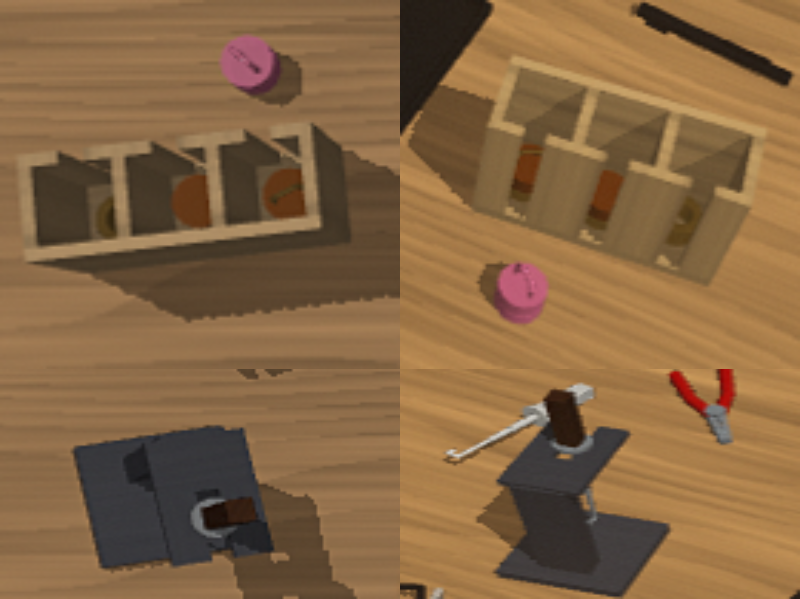

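```bash
cat > b.py <<'E'
from h import *
D={c:np.load(f"{c}0.npy") for c in("scene","top")}
for c in D:
    P=cloud(c,D[c])
    def box(n,lo,hi,z0,z1):
        q=P[(P[:,:2]>lo).all(1)&(P[:,:2]<hi).all(1)&(P[:,2]>z0)&(P[:,2]<z1)]
        if len(q)<6: print(c,n,"few");return q
        r=cv2.minAreaRect((q[:,:2]*1000).astype(np.float32));print(c,n,len(q),np.median(q[:,2]).round(4),np.round(r[0],1),np.round(r[1],1),round(r[2],1));return q
    box("rack",(.44,.08),(.63,.34),.115,.128)
    f=box("fork",(.42,-.38),(.63,-.2),.133,.1425)
    box("collar",(.42,-.38),(.63,-.2),.1425,.149)
    box("col",(.42,-.38),(.63,-.2),.02,.12)
    box("base",(.42,-.38),(.63,-.2),.004,.02)
    box("handle",(.42,-.38),(.63,-.2),.15,.3)
    box("handletop",(.42,-.38),(.63,-.2),.200,.3)
    box("trayrim",(.36,-.15),(.66,.08),.010,.0135)
    box("tray",(.36,-.15),(.66,.08),.004,.0135)
    b=box("bail",(.5,.11),(.61,.18),.043,.0605)
    print(b.round(4).tolist())
    box("bobtop",(.5,.11),(.61,.18),.0335,.042)
E
python3 b.py
```

```text
scene rack 1119 0.1201 [545.9 199.2] [ 70.3 180.8] 6.4
scene fork 643 0.1398 [ 529.9 -286.5] [96.7 61.8] 10.5
scene collar 74 0.1435 [ 530.3 -285.3] [88.4 58.2] 9.5
scene col 563 0.0704 [ 551.2 -288.8] [71.4 45.1] 31.3
scene base 913 0.0118 [ 532.2 -287.5] [156.  216.2] 81.4
scene handle 211 0.1843 [ 513.8 -289.7] [19.2 18.5] 13.9
scene handletop 51 0.2057 [ 513.2 -289.1] [18.4 15.8] 4.8
scene trayrim 629 0.0119 [511.6 -34.5] [151.4 243.3] 83.3
scene tray 4574 0.0068 [511.2 -33.9] [227.6 288.8] 89.8
scene bail 230 0.0522 [555.1 146.2] [63.1 72. ] 5.0
[[0.5291, 0.1155, 0.06], [0.5302, 0.1162, 0.0581], [0.5294, 0.1181, 0.0583], [0.5296, 0.1203, 0.0601], [0.5294, 0.1144, 0.0518], [0.5304, 0.1167, 0.0548], [0.5292, 0.1186, 0.0544], [0.5301, 0.1209, 0.0572], [0.5298, 0.1229, 0.0582], [0.5283, 0.1248, 0.0576], [0.5279, 0.1268, 0.0584], [0.5308, 0.1151, 0.0502], [0.5291, 0.1169, 0.0492], [0.5312, 0.1195, 0.0538], [0.5296, 0.1213, 0.0529], [0.528, 0.1231, 0.052], [0.5286, 0.1253, 0.0543], [0.5272, 0.1272, 0.0538], [0.5306, 0.1299, 0.0603], [0.5273, 0.1314, 0.0568], [0.5279, 0.1336, 0.0592], 
[... 8509 characters left out ...]
, 0.0579], [0.522, 0.1292, 0.0555], [0.5224, 0.128, 0.0511], [0.5225, 0.1263, 0.0495], [0.5227, 0.1247, 0.0473], [0.523, 0.1234, 0.0436], [0.52, 0.1508, 0.0572], [0.5202, 0.1493, 0.055], [0.5201, 0.1472, 0.0553], [0.5204, 0.146, 0.0516], [0.5204, 0.1439, 0.0517], [0.5206, 0.1426, 0.0485], [0.5207, 0.1407, 0.0476], [0.521, 0.1396, 0.0434], [0.518, 0.1666, 0.0577], [0.5181, 0.165, 0.0561], [0.5183, 0.1634, 0.054], [0.5185, 0.1621, 0.0509], [0.5187, 0.1607, 0.0482], [0.5186, 0.1585, 0.0493], [0.5189, 0.1572, 0.0457], [0.519, 0.1555, 0.0445], [0.5164, 0.1795, 0.0536], [0.5167, 0.1786, 0.049], [0.5166, 0.1765, 0.0496], [0.5167, 0.1747, 0.0487]]
top bobtop 209 0.0375 [550.1 142.4] [57.9 71.5] 84.4
```

```bash
cat >> h.py <<'E'
A0=np.radians(10.5); AP=np.radians(25.5); SEAT=np.array([.5135,-.2905]); BAIL=np.array([.553,.1413]); TR=np.array([.4535,-.028])
def q(a): # toe yaw a, fingers close along toe
    f=a+PHI; return [0,np.cos(f/2),np.sin(f/2),0]
PHI=np.pi/2
u=lambda a:np.array([np.cos(a),np.sin(a)])
def F(n=1):
    return np.mean([np.array(get_state()["contact_force"]) for _ in range(n)],0)
E
python3 - <<'E'
import h; from h import *
for p in(np.pi/2,-np.pi/2,0,np.pi):
    h.PHI=p
    for n,xy,z,a in(("seat",SEAT,.158,A0),("out",SEAT-.09*u(A0),.17,A0),("bail",BAIL-.019*u(AP),.19,AP),("bailup",BAIL,.34,AP),("tray",TR,.18,AP),("trayA0",TR,.3,A0)):
        j=ctrl.ik([*xy,z],q(a));print(round(p,1),n,None if j is None else np.round(j,2))
print(get_state()["time"])
E
```

```text
1.6 seat [ 0.03  0.62  0.74  1.71 -0.48  1.01  1.13]
1.6 out [ 0.1   0.5   0.73  1.86 -0.41  0.93  1.2 ]
1.6 bail [-0.37  0.43  0.12  1.76 -0.06  0.95  0.22]
1.6 bailup [-0.37  0.35  0.11  1.45 -0.04  1.34  0.19]
1.6 tray [-0.17  0.31  0.24  2.01 -0.1   0.83  0.56]
1.6 trayA0 [-0.27  0.19  0.35  1.81 -0.07  1.16  0.28]
-1.6 seat [-0.14  0.79  1.15  1.71 -0.78  1.18 -1.73]
-1.6 out [-0.1   0.67  1.15  1.86 -0.7   1.08 -1.63]
-1.6 bail [-0.94  0.68  1.15  1.77 -0.68  1.16 -2.27]
-1.6 bailup [-0.93  0.55  1.15  1.46 -0.51  1.45 -2.48]
-1.6 tray [-0.75  0.53  1.15  2.02 -0.59  0.98 -1.99]
-1.6 trayA0 [-0.83  0.34  1.15  1.81 -0.33  1.21 -2.53]
0 seat [-0.14  0.79  1.16  1.71 -0.78  1.18 -0.15]
0 out [ 0.1   0.5   0.73  1.86 -0.41  0.93 -0.37]
0 bail [-0.57  0.46  0.42  1.76 -0.22  0.97 -1.18]
0 bailup [-0.57  0.37  0.43  1.46 -0.16  1.35 -1.26]
0 tray [-0.38  0.34  0.53  2.01 -0.23  0.85 -0.86]
0 trayA0 [-0.48  0.21  0.61  1.81 -0.13  1.16 -1.21]
3.1 seat [ 0.24  0.54  0.37  1.71 -0.23  0.94  2.45]
3.1 out [ 0.2   0.46  0.56  1.86 -0.31  0.9   2.66]
3.1 bail [-0.1   0.44 -0.28  1.76  0.14  0.97  1.58]
3.1 bailup [-0.14  0.36 -0.23  1.45  0.08  1.35  1.64]
3.1 tray [ 0.01  0.3   0.    2.01 -0.    0.83  2.02]
3.1 trayA0 [-0.17  0.18  0.22  1.81 -0.04  1.16  1.82]
0.8
```

```bash
cat > c.py <<'E'
from h import *
from scipy.spatial.transform import Rotation as R
def wcloud(s,d):
    ci=vision.camera_info("wrist");H=np.array(ci["hand_eye"]);v,u_=np.nonzero(d>0)
    p=ray("wrist",np.c_[u_,v])*d[v,u_][:,None];p=p@H[:3,:3].T+H[:3,3]
    w=np.array(s["eef_rot"]);return R.from_quat(w[[1,2,3,0]]).apply(p)+np.array(s["tcp_pos"])
def box(P,n,lo,hi):
    k=P[((P>lo)&(P<hi)).all(1)];r=cv2.minAreaRect((k[:,:2]*1000).astype(np.float32)) if len(k)>5 else None;print(n,len(k),r)
if __name__=="__main__":
    ctrl.movep([*(SEAT-.0*u(A0)),.30],q(A0));s=get_state();print(s["time"],s["contact_force"])
    im,d=vision.grab_frame("wrist");cv2.imwrite("pics/w1.png",im);P=wcloud(s,d)
    box(P,"fork",(.42,-.38,.133),(.63,-.2,.1425));box(P,"handle",(.48,-.32,.198),(.55,-.25,.215))
E
python3 c.py
```

```text
4.075 [ 0.9916291  -0.37807182  0.70844247]
fork 5825 ((528.625244140625, -287.7366943359375), (93.14855194091797, 60.47092819213867), 10.045684814453125)
handle 569 ((512.0036010742188, -290.25701904296875), (15.161919593811035, 16.209760665893555), 10.824053764343262)
```

View pics/w1.png

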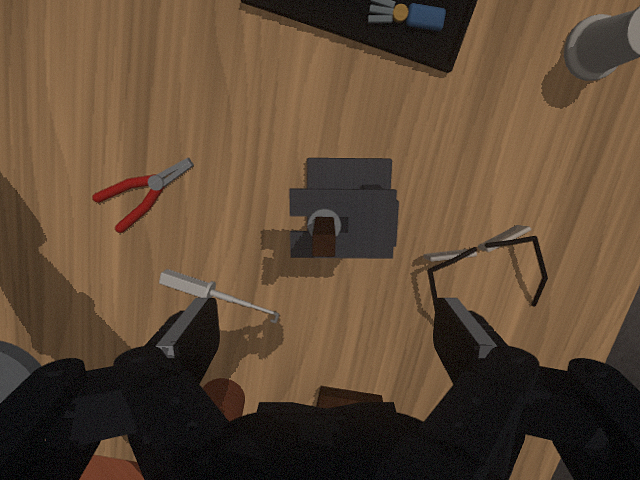

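```bash
sed -i 's/SEAT=np.array(\[.5135,-.2905\])/SEAT=np.array([.5127,-.2904])/' h.py; cat > d.py <<'E'
from h import *
ctrl.movel([*SEAT,.158],max_speed=.12)
x=[];
for _ in range(8): x.append(get_state()["contact_force"]);ctrl.pause(.02)
print(np.mean(x,0),np.std(x,0))
ctrl.close_gripper(60);s=get_state();print(s["time"],s["width"],s["gripper_force"],F())
ctrl.movel([*SEAT,.165],max_speed=.04);ctrl.pause(.1);print(F())
ctrl.movel([*(SEAT-.09*u(A0)),.165],max_speed=.12);ctrl.pause(.2);s=get_state();print(F(),s["tcp_pos"],s["time"],s["width"])
im,dd=vision.grab_frame("scene");cv2.imwrite("pics/s2.png",im);np.save("s2.npy",dd)
o=SEAT-.09*u(A0)
print(proj("scene",[[*o,.147-L] for L in(0,.03,.092,.1,.11,.124)]).round())
c=proj("scene",[[*o,.09]])[0].astype(int);print(c)
k=im[c[1]-50:c[1]+60,c[0]-50:c[0]+60];cv2.imwrite("pics/s2c.png",cv2.resize(k,(550,550),interpolation=cv2.INTER_CUBIC))
E
python3 d.py
```

```text
[ 0.2887873  -0.03137667 -0.10761191] [0.50508323 0.35248345 0.40861656]
6.225 0.015227658950260436 58.4689736366272 [-1.29276176 -0.25580181  1.625637  ]
[ 0.51188532  0.04653085 -1.02804909]
[ 0.23852799 -0.43542824 -1.10341325] [ 0.42483523 -0.30657257  0.16482337] 7.75 0.015348255570745309
[[256. 145.]
 [257. 154.]
 [260. 172.]
 [260. 174.]
 [261. 177.]
 [261. 181.]]
[258 162]
```

View pics/s2c.png

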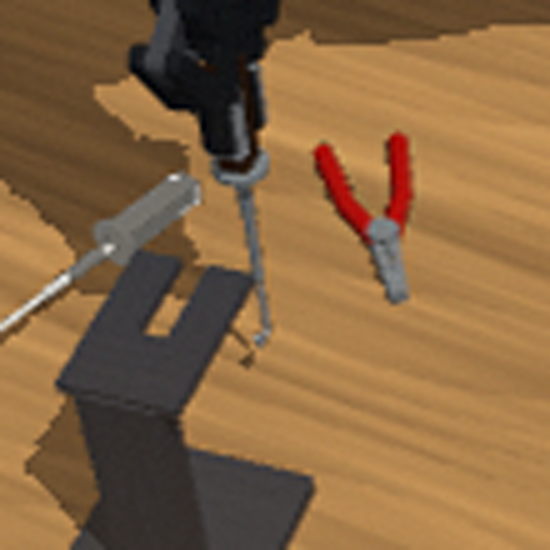

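```bash
python3 - <<'E'
from h import *
d=np.load("s2.npy");im=cv2.imread("pics/s2.png");o=SEAT-.09*u(A0)
P=cloud("scene",d);r=P[:,:2]-o;x=r@u(A0);y=r@u(A0+np.pi/2)
k=(abs(y)<.02)&(x>-.02)&(x<.035)&(P[:,2]>.01)&(P[:,2]<.16)
for a in sorted(np.c_[x,y,P[:,2]][k].round(4).tolist(),key=lambda a:-a[2])[-28:]:print(a)
for L in(.1,.105,.11,.115):print(L,proj("scene",[[*(o+.013*u(A0)),.147-L],[*o,.147-L]]).round(1).tolist())
E
```

```text
[0.0011, -0.0018, 0.0809]
[0.0028, 0.0043, 0.0806]
[0.0042, 0.0017, 0.0777]
[-0.0002, -0.0002, 0.0766]
[0.0003, 0.0025, 0.0743]
[0.0031, 0.0035, 0.0737]
[0.004, 0.0035, 0.071]
[0.0011, -0.0004, 0.0707]
[0.0027, 0.0, 0.0688]
[-0.0001, 0.0009, 0.0628]
[0.0024, 0.0017, 0.0619]
[0.0048, 0.0021, 0.0571]
[0.0013, 0.0007, 0.0569]
[-0.0008, 0.0024, 0.0554]
[-0.0001, 0.0023, 0.0524]
[0.0021, 0.0002, 0.0503]
[-0.0003, 0.0018, 0.0485]
[0.0024, 0.0027, 0.0477]
[0.0028, 0.0001, 0.0473]
[0.0139, 0.0042, 0.0447]
[0.0012, 0.0016, 0.0425]
[0.0031, 0.0022, 0.0409]
[0.0105, -0.0006, 0.04]
[0.0061, 0.0004, 0.0397]
[0.0046, 0.0025, 0.0388]
[0.0126, 0.0001, 0.0385]
[0.0112, 0.0022, 0.0379]
[0.0059, 0.0027, 0.0364]
0.1 [[258.5, 177.8], [260.4, 174.3]]
0.105 [[258.7, 179.2], [260.6, 175.7]]
0.11 [[259.0, 180.5], [260.8, 177.1]]
0.115 [[259.2, 181.9], [261.1, 178.4]]
```

```bash
cat >> h.py <<'E'
def fm(n=8):
    x=[]
    for _ in range(n): x.append(get_state()["contact_force"]);ctrl.pause(.008)
    return np.mean(x,0)
E
cat > e.py <<'E'
from h import *
p=BAIL-.019*u(AP)
s=get_state();c=np.array(s["tcp_pos"]);ctrl.movel([c[0],c[1],.28],max_speed=.25)
ctrl.movep([*p,.30],q(AP));print(get_state()["time"])
ctrl.movel([*p,.175],max_speed=.1);ctrl.pause(.2)
b=fm(15);print(b,get_state()["time"])
z=.175
while z>.156:
    z-=.0005;ctrl.movel([*p,z],max_speed=.02);f=fm()-b
    if f[2]>1.0:
        f2=fm(12)-b;print(z,f,f2)
        if f2[2]>.9: break
print(get_state()["time"],get_state()["tcp_pos"],z)
im,d=vision.grab_frame("scene");cv2.imwrite("pics/s3.png",im)
k=im[225:345,360:500];cv2.imwrite("pics/s3c.png",cv2.resize(k,(700,600),interpolation=cv2.INTER_CUBIC))
E
python3 e.py
```

```text
10.075
[ 0.13224739 -0.10448548 -1.32060957] 11.8
0.16849999999999998 [-0.40358563 -0.0448735   2.27817317] [-0.35946059 -0.10545857  2.36598559]
16.0167 [0.53590134 0.13310248 0.16859616] 0.16849999999999998
```

View pics/s3c.png

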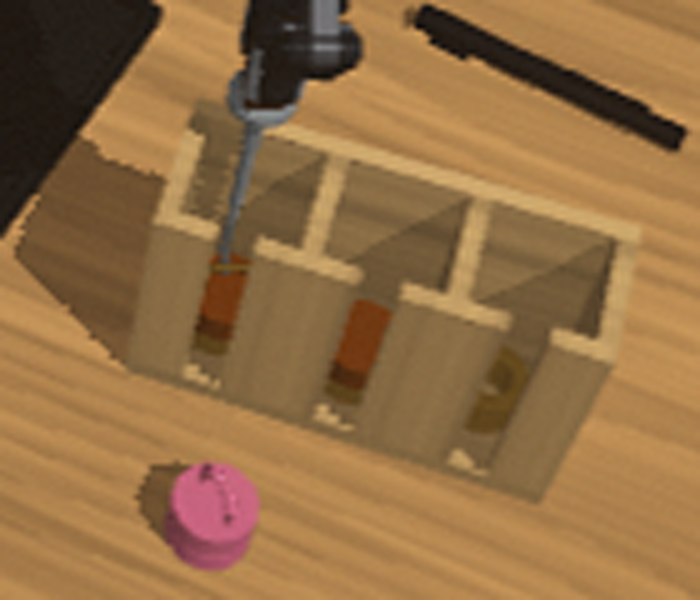

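```bash
cat > g.py <<'E'
from h import *
z=.1685+.0028
p=BAIL-.019*u(AP);ctrl.movel([*p,z],max_speed=.02);ctrl.pause(.1);b=fm(12);print(b)
for m in(15.5,13,11,9,7.5,6.3,5.3):
    ctrl.movel([*(BAIL-m/1000*u(AP)),z],max_speed=.02);f=fm()-b;print(m,f.round(2),(f[:2]@u(AP)).round(2))
    if abs(f[:2]@u(AP))>1.5 or abs(f[2])>3:break
p=np.array(get_state()["tcp_pos"])[:2]
for dz in(.006,.010,.014,.018,.024):
    ctrl.movel([*p,z+dz],max_speed=.03);f=fm(12)-b;print(dz,f.round(2))
    if f[2]<-4 or np.hypot(*f[:2])>3:break
print(get_state()["time"])
im,d=vision.grab_frame("scene")
k=im[225:345,360:500];cv2.imwrite("pics/s4c.png",cv2.resize(k,(700,600),interpolation=cv2.INTER_CUBIC))
E
python3 g.py
```

```text
[ 2.64256304e-02  1.83425070e-05 -1.07939266e+00]
15.5 [-0.07 -0.06  0.1 ] -0.09
13 [-0.32 -0.3  -0.08] -0.42
11 [ 0.02 -0.06 -0.06] -0.01
9 [-0.24  0.1  -0.05] -0.17
7.5 [0.3  0.24 0.04] 0.37
6.3 [ 0.05 -0.06  0.03] 0.01
5.3 [ 0.   -0.07  0.02] -0.03
0.006 [-0.13 -0.13  0.04]
0.01 [-0.09  0.17 -1.39]
0.014 [ 0.11 -0.17 -1.01]
0.018 [-0.04  0.14 -1.43]
0.024 [-0.36  0.1  -1.37]
20.925
```

View pics/s4c.png

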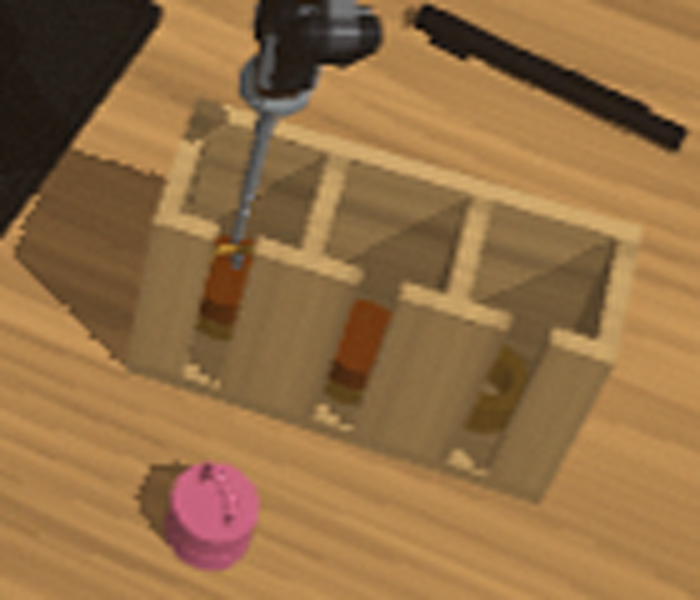

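```bash
cat > k.py <<'E'
from h import *
p=np.array(get_state()["tcp_pos"])[:2]
ctrl.movel([*p,.318],max_speed=.07);print(fm(12),get_state()["time"])
t=TR-.0053*u(AP)
ctrl.movel([*t,.318],max_speed=.09);ctrl.pause(.3)
ctrl.movel([*t,.186],max_speed=.07);ctrl.pause(.4);print(fm(12),get_state()["time"])
im,d=vision.grab_frame("scene");c=proj("scene",[[*TR,.05]])[0].astype(int)
cv2.imwrite("pics/s5c.png",cv2.resize(im[c[1]-60:c[1]+60,c[0]-70:c[0]+70],(700,600),interpolation=cv2.INTER_CUBIC))
for z in(.181,.178,.1765,.1755,.1745,.173,.171):
    ctrl.movel([*t,z],max_speed=.015);print(z,fm(12).round(2))
print(get_state()["time"])
E
python3 k.py
```

```text
[ 0.19226452  0.27066248 -2.54198927] 22.975
[ 0.06793192 -0.117464   -2.27538467] 28.1417
0.181 [-0.17 -0.03 -2.26]
0.178 [ 0.13  0.03 -2.5 ]
0.1765 [-0.08  0.24 -2.49]
0.1755 [-0.06  0.19 -1.12]
0.1745 [-0.06  0.02 -0.98]
0.173 [-0.22  0.08 -1.27]
0.171 [ 0.03  0.04 -0.9 ]
31.0083
```

View pics/s5c.png

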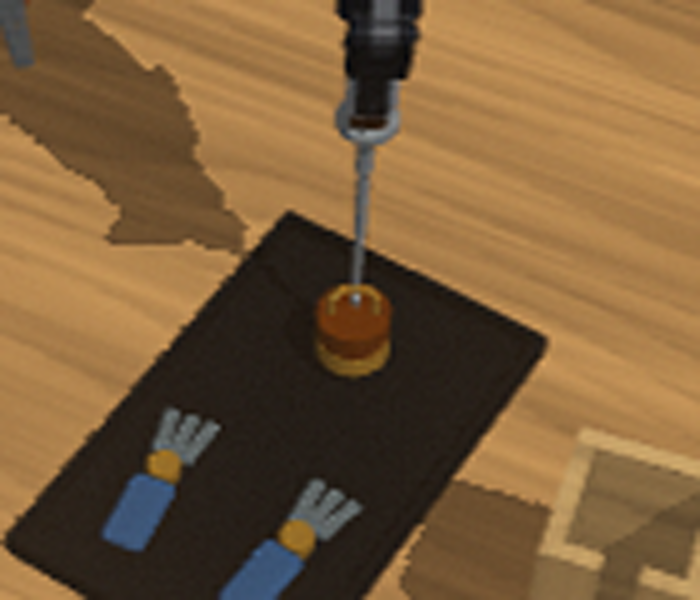

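```bash
cat > m.py <<'E'
from h import *
t=np.array(get_state()["tcp_pos"])[:2];z=.1679
ctrl.movel([*t,z],max_speed=.015);b=fm(12);print(b)
for m in(2,4,6,9,12,15,18,22,26):
    ctrl.movel([*(t-m/1000*u(AP)),z],max_speed=.025);f=fm()-b;print(m,f.round(2))
    if np.linalg.norm(f)>1.3: print("STOP");break
else:
    p=t-.026*u(AP);ctrl.movel([*p,.26],max_speed=.08)
print(get_state()["time"],fm())
im,d=vision.grab_frame("scene");c=proj("scene",[[*TR,.05]])[0].astype(int)
cv2.imwrite("pics/s6c.png",cv2.resize(im[c[1]-60:c[1]+60,c[0]-70:c[0]+70],(700,600),interpolation=cv2.INTER_CUBIC))
E
python3 m.py
```

```text
[-0.27335627  0.11284072 -1.1717504 ]
2 [ 0.14 -0.09 -0.02]
4 [0.37 0.01 0.02]
6 [0.36 0.02 0.08]
9 [ 0.44 -0.26  0.23]
12 [ 0.1  -0.33 -0.15]
15 [ 0.36 -0.01 -0.12]
18 [ 0.15 -0.19 -0.11]
22 [ 0.32 -0.32  0.07]
26 [ 0.28  0.14 -0.02]
35.8 [ 0.06416683  0.02601521 -1.11429986]
```

View pics/s6c.png

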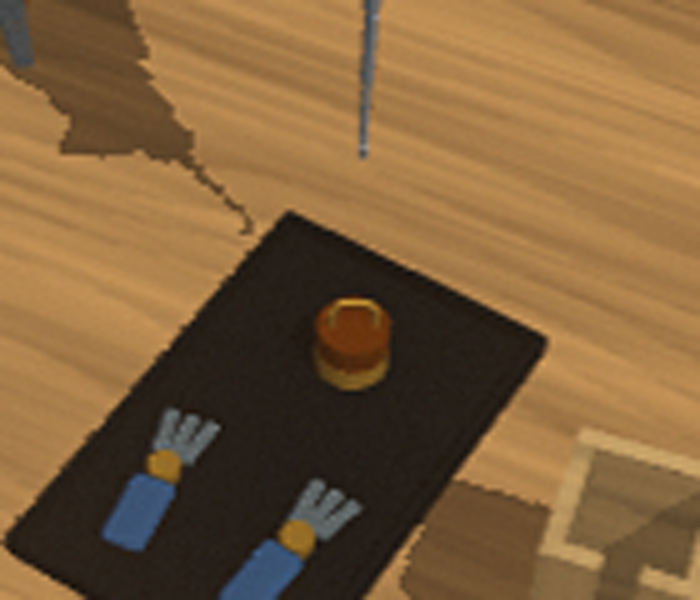

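```bash
cat > n.py <<'E'
from h import *
o=SEAT-.09*u(A0)
ctrl.movep([*o,.27],q(A0));ctrl.movel([*o,.165],max_speed=.12);ctrl.pause(.2);b=fm(12);print(b)
for k in(.06,.03,.01,0):
    ctrl.movel([*(SEAT-k*u(A0)),.165],max_speed=.08);f=fm()-b;print(k,f.round(2))
    if np.linalg.norm(f)>2: raise SystemExit("STOP")
for z in(.162,.160,.159,.1585,.158,.1575):
    ctrl.movel([*SEAT,z],max_speed=.02);f=fm()-b;print(z,f.round(2))
    if f[2]>.8:break
ctrl.ungrasp();ctrl.pause(.3);ctrl.movel([*SEAT,.30],max_speed=.1);ctrl.pause(.3)
print(get_state()["time"],fm())
from c import wcloud,box
s=get_state();im,d=vision.grab_frame("wrist");P=wcloud(s,d)
box(P,"fork",(.42,-.38,.133),(.63,-.2,.1425));box(P,"handle",(.48,-.32,.198),(.55,-.25,.215))
im2,d2=vision.grab_frame("scene")
cv2.imwrite("pics/end.png",np.hstack([cv2.resize(im[120:300,220:430],(400,343)),cv2.resize(im2[120:260,180:343],(400,343))]))
E
python3 n.py
```

```text
[ 0.01604858 -0.26692141 -1.05550472]
0.06 [ 0.12  0.21 -0.12]
0.03 [-0.43  0.18 -0.08]
0.01 [-0.38  0.32  0.17]
0 [-0.2   0.4  -0.21]
0.162 [-0.21  0.32 -0.3 ]
0.16 [-0.22  0.1   0.01]
0.159 [ 0.24  0.24 -0.14]
0.1585 [-0.08  0.13 -0.1 ]
0.158 [0.05 0.08 1.43]
44.75 [-0.30978739  0.18213775 -0.26445156]
fork 5829 ((528.717529296875, -287.8477478027344), (93.31858825683594, 60.70149612426758), 10.108819961547852)
handle 578 ((512.2279052734375, -290.277099609375), (15.901228904724121, 15.689459800720215), 10.449165344238281)
```

View pics/end.png

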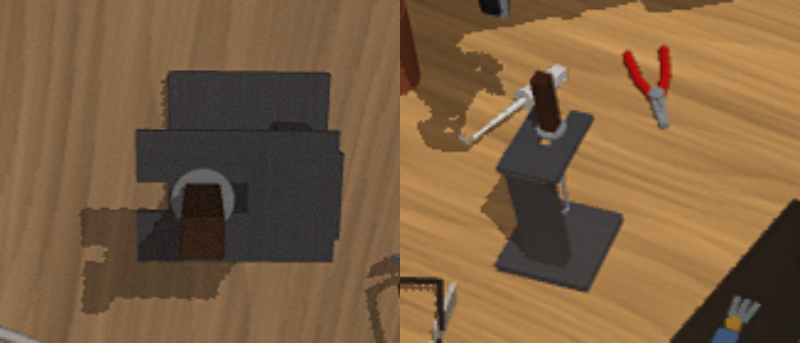

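The pictures show the picker hanging upright in its seat, with the handle back at (512, −290) mm and the gripper clear of it.

```bash
python3 -c "
from station import ticket;print(ticket.close_job())"
```

```text
the job is handed in; nothing more can be done
None
```

The pendant is standing upright and unhooked on the near half of the tray, the picker is back in its stand, and the job is handed in at about 45 s of the 72 s allowed.

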